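# Slide the rail hook over the drip bowl and hang up the mug

## Robot

A 7-joint arm with a two-finger parallel gripper is mounted at the origin on a cart in front of the work surface, level with it; the furniture and walls round the work are solid. World frame = base frame: x ahead of the robot, y to its left, z up, the work surface at z = 0. Lengths are in m, angles in degrees, forces in N, time in s.
With the tool pointing down it reaches from about 0.4 to 0.85 m from the base axis. Payload 10.4 kg.
Tool frame: the origin (TCP) lies on the centre line of the jaws, within the pads' length; the fingertips stand 17 mm ahead of it and the grasp point (between the pads) lies 2 mm behind it (ctrl.tip_reach is the distance from the TCP to the fingertips, in m); z points along the fingers, y is the line along which they close (so a half turn about z gives the same grasp; the last joint's range is limited). The gripper opens to 87 mm and grips with 3 to 60 N. Pads are 19 mm wide; open, the fingers measure 117 mm over their backs; the gripper's body (75 mm by 190 mm) begins 51 mm behind the grasp point.
Start: joints at [-67.07, 19.034, -3.707, 83.658, 1.238, 77.344, -5.071], TCP at [0.256, 0.57, 0.202] pointing down, gripper open.
Joint ranges: [-148.97, 148.97], [-28.65, 121.19], [-84.17, 76.75], [9.2, 138.47], [-72.65, 252.65], [3.7, 117.97], [-149.18, 149.18]. Speed limits (degrees/s): [127.2, 127.2, 159.86, 159.86, 180, 180, 180].

## Interface

Orientations are given as [roll, pitch, yaw] about the fixed x, y, z axes, in that order (R = Rz(yaw) Ry(pitch) Rx(roll)).
In Python, from cell import ctrl gives the robot as it stands. The module is installed in compiled form; this text tells all that it offers.
- The arm moves only by the tool jog_arm, never from a script. Its arguments are lists of equal length, an entry for each row: "travel": the shift along the tool's x, y, z normalised to -1 to 1, where 1 is 0.1 m, a list of three; "delta_rot": the turn, a rotation vector about the tool's x, y, z normalised to -1 to 1, where 1 is 45 degrees, a list of three. In form: {"travel": [[dx, dy, dz], ...], "delta_rot": [[rx, ry, rz], ...]}. A call has 1 to 10 rows; each row shifts and turns the commanded pose from where the row before left it, along the tool's axes as they then stand; what a row does not reach is not made up. A row lasts 1/10 s, in which the tool goes at most 50 mm and 8.59 degrees, less where a joint would pass 70% of its speed; a pose out of reach is approached as far as the arm can. A call with a number of a shift or a turn outside -1 to 1 is refused whole. A call with a gripper value outside its range is refused whole. "gripper" is the opening, from -1 (shut) to 1 (fully open), set as the call begins (left out, the last holds). The fingers move at their own pace and stop on an object; "grip_force" is the grip in N (left out, the last holds). Time passes only in rows, so rows that do not move let the fingers close. It gives the time, the measured TCP pose, the force, the opening and the grip force at its end, in the units of the state.
- ctrl.get_state(): the state, without advancing time (a new reading comes with each control period).
- ctrl.snapshot(name): name is "side" or "top"; returns a dict with "pixels" (420x560x3 uint8, red, green, blue), "intrinsics" (3x3 intrinsics, pixels), "cam_to_world" (4x4, takes a point from camera to world coordinates). Camera axes: x right, y up, looking along -z (the intrinsics and any distortion apply to the point x, -y, -z); pixel columns grow to the right and rows downward; lengths in m; the calibration is good to about 2 mm. A picture is of the moment at which its call begins. There is no depth.
- ctrl.sign_off(): hands the job in; it is judged then, once.
The state is a dict: "t": time; "q": joint angles; "joint_vel": joint speeds; "joint_torque": joint torques, N m; "eef_pos": TCP position; "orientation": TCP orientation; "ft_force": force on the tool from outside, world axes, zero at the start; "wrist_torque": the same for the moment, N m; "width": finger opening in m; "gripper_force": force on a finger pad.
Only numpy, scipy, OpenCV 4.12 (cv2) and the standard library are available. Lean on these libraries where they do the work, as an engineer would, in place of code of your own. Each camera call takes 0.05 s, during which the arm holds its last target. There are 200 camera calls.

## Task

Take the knob of the hook on the drying rail and slide it along until the hook is over the middle of the white bowl. Then hang the white mug standing to the right of the sink on that hook by its handle, so that it drips into the bowl, and let go of it without leaving it swinging hard. Leave the bowl and the glasses where they stand.

Things in the scene. Friction and masses are not known exactly. Their poses are not given: they have to be found in the camera images.
- drying_rail: fixed stand on the draining board left of the sink: flat aluminium rail (10 x 24 mm, top at z = 237 mm) along the stand's y axis between two 16 mm posts 330 mm apart, tops at z = 246 mm. Origin on the worktop under the rail's middle; x axis points across the rail, away from the robot.
- carriage: grey block, 30 x 44 x 40 mm, top at z = 245 mm, sliding on the rail (about 3 N friction, stays where left), up to 115 mm either way from the rail's middle. On top a black round knob, 24 mm diameter, z 245 to 283 mm; in front a dark rubber-sleeved hook pointing to the robot (stand's -x). Axes as the stand's; origin at worktop level below the rail's centre line at the carriage.
- knob (a point): point on the axis of the carriage's knob, 23 mm above the block's top: where to grip it
- hook_mid (a point): middle of the hook, on its axis: a level 8 mm rubber-sleeved rod at z = 212 mm, square to the rail, free from 18 to 92 mm in front of the rail's centre line (this point: 62 mm); the tip then bends up, to 104 mm in front and 14 mm above the rod's axis. Axes as the stand's: x along the hook towards the rail, y along the rail.
- mug: white straight mug, upright, right of the sink, 84 mm diameter, 91 mm tall, wall 8 mm, 0.3 kg. Origin on its underside but off centre: the cup's axis is at (0, +19) mm; the handle is on the -y side, reaching y = -61 mm, 14 mm wide (x), its opening running through along x. Rim grip across from the handle, one finger inside: (0, +57, about 78) mm.
- mug_eye (a point): centre of the opening in the mug's handle, at (0, -35, 52) mm in the mug's frame; the opening is about 24 mm (y) by 36 mm (z)
- bowl: white bowl standing on the draining board under the rail, in front of its left or right half, 150 mm diameter, 69 mm tall; origin at the centre of its underside
- glass: clear tumbler under the other half of the rail, 68 mm diameter, 90 mm tall; bystander, origin at the centre of its underside
- tumbler_a: clear tumbler, mouth down, beyond the mug, 71 mm diameter, 82 mm tall; bystander
- tumbler_b: clear tumbler, mouth down, beyond the mug, 72 mm diameter, 106 mm tall; bystander
Not all that is in view belongs to the job. What is shaped like the mug but blue or yellow is not meant.

How it is judged (in metres and radians):
On the way, in this order (a step that is already met when the one before it is completed fails the run):
1. the hook has been slid over the middle of the bowl (within 15 mm along the rail) (y of bowl in the frame of hook_mid between -0.015 and 0.015 m), for 0.3 s.
2. the mug hangs by its handle on the hook, let go (x of mug_eye in the frame of hook_mid between -0.035 and 0.035 m and y of mug_eye in the frame of hook_mid between -0.025 and 0.025 m and z of mug_eye in the frame of hook_mid between -0.03 and 0.012 m and contact force between mug and carriage above 0.3 N and contact force between mug and the fingers below 0.1 N), for 0.3 s.
At the end, for the whole second after the job is handed in: hook within 15 mm of the bowl's middle along the rail; mug hanging on it, let go and at most swinging gently (under 0.4 m/s): handle opening's centre within 35 mm of the hook's middle along the hook, 25 mm sideways, 30 mm below to 12 mm above (all of step 1 and all of step 2 and linear speed of mug below 0.4 m/s); the robot touches nothing.
It fails at once if the bowl is moved by more than 15 mm (distance of bowl from where it was at the start of the episode above 0.015 m).
It fails at once if the glass under the rail is moved by more than 30 mm (distance of glass from where it was at the start of the episode above 0.03 m).
It fails at once if the upturned tumbler is moved by more than 30 mm (distance of tumbler_a from where it was at the start of the episode above 0.03 m).
It fails at once if the second upturned tumbler is moved by more than 30 mm (distance of tumbler_b from where it was at the start of the episode above 0.03 m).
It also fails if it takes over 70 s, if anything falls off the work surface, if the arm or the gripper's body presses on something with over 40 N, if the wrist force passes 120 N, or if a joint passes its speed limit or range.

## Working session

There is one attempt and no reset: what is moved stays moved. The work goes in short steps, Python scripts to look and compute and a tool call to move; the robot and the scene stay as the last step left them, time stands still between calls to the robot, and variables do not carry over. Pictures are saved under pics/ and viewed, at most 10 in all, crops included, and the job is handed in when it is done.

Besides the shell and the picture viewer there is one more tool, called after "Emit:" as name(argument=value, ...) on one line, values as JSON. jog_arm: Moves the arm, as the interface text tells. Its arguments: {"type":"object","properties":{"travel":{"type":"array","items":{"type":"array","items":{"type":"number"}}},"delta_rot":{"type":"array","items":{"type":"array","items":{"type":"number"}}},"gripper":{"type":"number"},"grip_force":{"type":"number"}},"required":["travel","delta_rot"]}

```bash
mkdir -p pics
python3 - <<'E'
from cell import ctrl
import cv2,numpy as np,pickle
s=ctrl.get_state(); print(s['t'],s['eef_pos'],s['orientation'],s['width'])
d={}
for n in('side','top'):
    p=ctrl.snapshot(n); d[n]=p; cv2.imwrite(f'pics/{n}0.png',p['pixels'][:,:,::-1]); print(n,np.round(p['intrinsics'],1).tolist(),np.round(p['cam_to_world'],3).tolist())
pickle.dump(d,open('d0.pkl','wb'))
E
```

```text
0.0 [0.25627972 0.56957781 0.20124393] [-1.79918435e+02  2.01930143e-03  1.55775170e+02] 0.08718055505862439
side [[444.9, 0.0, 270.2], [0.0, 444.9, 211.5], [0.0, 0.0, 1.0]] [[-1.0, 0.027, -0.001, 0.576], [-0.017, -0.595, 0.804, 1.242], [0.021, 0.803, 0.595, 1.119], [0.0, 0.0, 0.0, 1.0]]
top [[435.4, 0.0, 281.6], [0.0, 435.4, 205.8], [0.0, 0.0, 1.0]] [[-0.025, 0.993, -0.12, 0.394], [-1.0, -0.025, -0.004, -0.017], [-0.007, 0.119, 0.993, 1.554], [0.0, 0.0, 0.0, 1.0]]
```

View pics/side0.png

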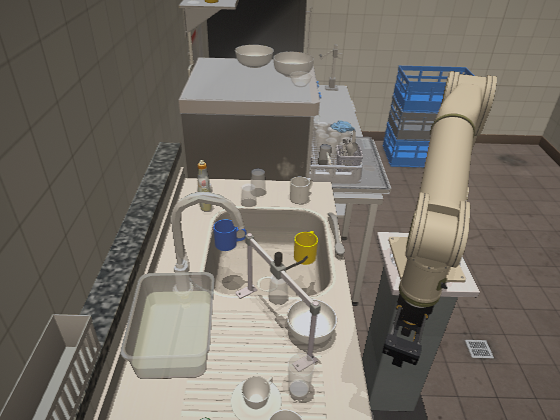

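View pics/top0.png

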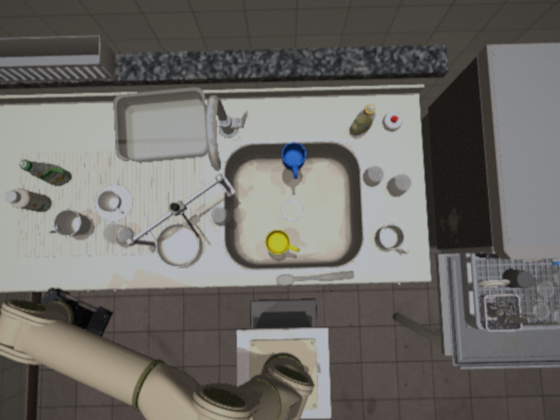

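The side view shows the rail from (250,238) to (316,308), knob (278,260), bowl (312,322) and mug (300,190). The top view shows the knob at (177,207), hook towards (208,243), bowl (180,245) and mug (390,238) with its handle at lower right. I'll enlarge these.

Run:
```python
import cv2,numpy as np,pickle
d=pickle.load(open('d0.pkl','rb'))
t=d['top']['pixels'][:,:,::-1]; s=d['side']['pixels'][:,:,::-1]
r=lambda im,x,y,w,h,W,H: cv2.resize(im[y:y+h,x:x+w],(W,H),interpolation=cv2.INTER_CUBIC)
a=r(t,110,165,133,100,800-0,600) ; cv2.imwrite('pics/c1.png',a)
b=r(s,230,220,133,150,532,600); c=np.vstack([r(t,355,155,67,110,183,300),r(s,280,165,45,50,183,203)]); c=np.vstack([c,np.zeros((97,183,3),np.uint8)])
cv2.imwrite('pics/c2.png',np.hstack([b,c]))
```

```text
(no output)
```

View pics/c1.png

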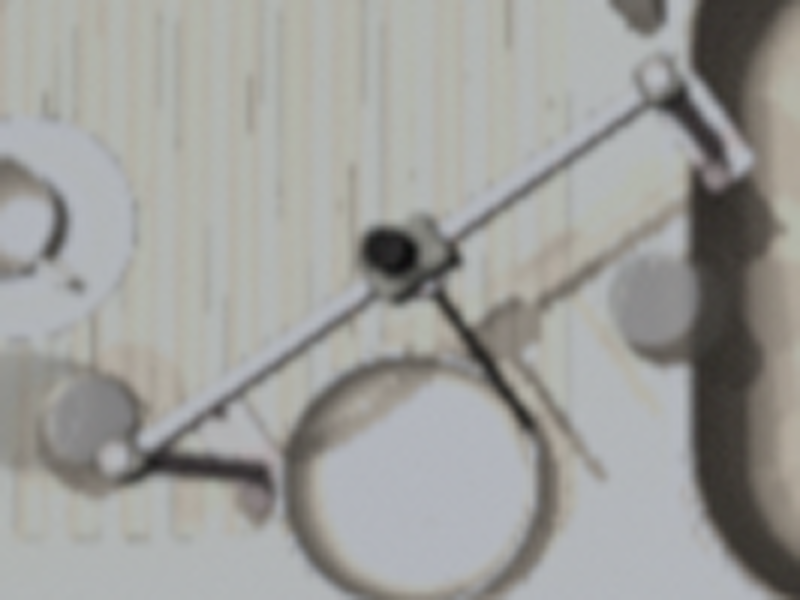

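View pics/c2.png

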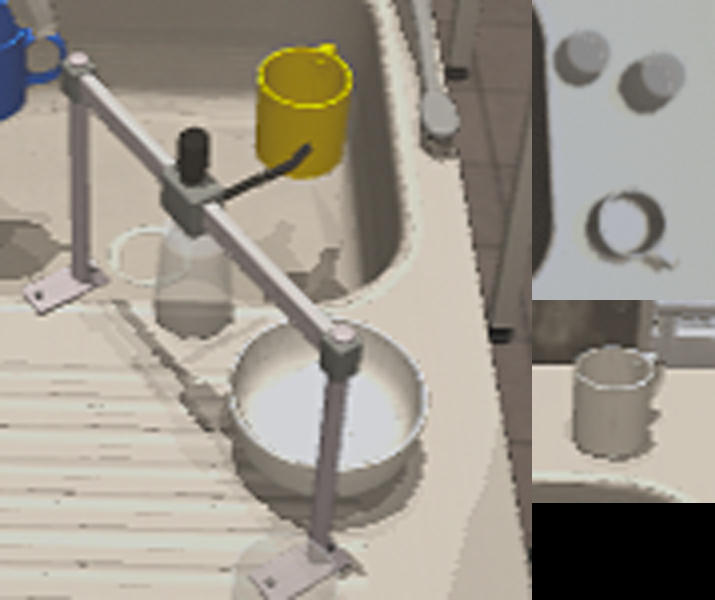

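Crops: post tops top (129.6,241.1)/(219.2,177.5), side (250,235.5)/(315.5,303.3); knob top (174.5,206.6), side (278.5,254); hook tip (198,236)/(306.5,257.5); the glass stands under the right half, the bowl under the left; mug rim centre top ≈(389,237), handle tip ≈(406,252). I'll triangulate.

```bash
cat > h.py <<'E'
import cv2,numpy as np,pickle
def ray(p,uv):
    K=np.array(p['intrinsics']);T=np.array(p['cam_to_world'])
    v=np.linalg.solve(K,[uv[0],uv[1],1.]); d=T[:3,:3]@[v[0],-v[1],-v[2]]
    return T[:3,3],d/np.linalg.norm(d)
def plane(p,uv,z):
    o,d=ray(p,uv); return o+d*(z-o[2])/d[2]
def tri(p1,u1,p2,u2):
    o1,d1=ray(p1,u1);o2,d2=ray(p2,u2)
    s=np.linalg.lstsq(np.c_[d1,-d2],o2-o1,rcond=None)[0]
    a,b=o1+s[0]*d1,o2+s[1]*d2
    return (a+b)/2,np.linalg.norm(a-b)
def proj(p,X):
    T=np.linalg.inv(np.array(p['cam_to_world']));c=T[:3,:3]@X+T[:3,3]
    q=np.array(p['intrinsics'])@[c[0],-c[1],-c[2]];return q[:2]/q[2]
E
python3 - <<'E'
from h import *
d=pickle.load(open('d0.pkl','rb'));T,S=d['top'],d['side']
np.set_printoptions(precision=4,suppress=True)
for n,a,b,z in [('postR',(129.6,241.1),(315.5,303.3),.246),('postL',(219.2,177.5),(250,235.5),.246),('knobtop',(174.5,206.6),(278.5,253.5),.283),('hooktip',(198.1,236.2),(306.5,257.5),.226)]:
    print(n,*tri(T,a,S,b),plane(T,a,z)[:2],plane(S,b,z)[:2])
# dark blobs and bright blobs
for nm,p,(x,y,w,h) in [('top',T,(150,185,60,60)),('side',S,(262,235,55,45))]:
    c=p['pixels'][y:y+h,x:x+w]; m=(c.max(2)<50).astype(np.uint8)
    n,l,st,ce=cv2.connectedComponentsWithStats(m)
    for i in range(1,n):
        if st[i,4]>15: print(nm,'dark',st[i]+[x,y,0,0,0],ce[i]+[x,y])
for nm,p,(x,y,w,h) in [('topmug',T,(365,220,50,40)),('sidemug',S,(282,172,40,36)),('topbowl',T,(150,220,60,55))]:
    c=cv2.cvtColor(p['pixels'][y:y+h,x:x+w],cv2.COLOR_RGB2GRAY); 
    print(nm,x,y)
    print('\n'.join(' '.join('%3d'%v for v in r) for r in c[::1 if 'mug' in nm else 60]))
E
```

```text
postR [0.4549 0.4496 0.2393] 0.004138507217345207 [0.4566 0.4469] [0.4538 0.4559]
postL [0.6416 0.1776 0.2375] 0.006926297848163146 [0.6435 0.1761] [0.6376 0.1888]
knobtop [0.5521 0.3041 0.2789] 0.0025461145396666737 [0.5529 0.303 ] [0.551  0.3089]
hooktip [0.4663 0.2473 0.2149] 0.003121114133789211 [0.4672 0.2449] [0.4661 0.2597]
top dark [171 204   8   7  43] [174.6279 206.7209]
topmug 365 220
182 182 181 181 182 181 181 181 182 181 181 181 181 181 181 181 181 182 181 181 181 180 180 181 181 181 182 182 180 182 181 180 180 181 180 181 181 181 180 181 180 181 180 181 180 180 180 181 180 180
181 183 181 181 181 182 181 181 181 180 182 180 181 181 181 180 181 181 181 180 181 181 182 181 181 182 182 181 181 181 181 180 180 181 180 180 180 180 181 181 179 181 179 181 180 181 180 179 180 180
182 181 181 181 182 181 180 183 181 181 180 180 180 181 181 180 182 180 181 181 181 182 180 181 181 178 178 179 178 180 181 181 181 181 180 180 180 181 181 180 181 180 180 181 180 180 181 181 180 180
183 182 181 181 180 180 181 181 181 181 181 182 181 182 182 181 181 181 181 180 180 181 181 179 178 1
[... 12630 characters left out ...]
 199 200 199 197 189 189 189 191 193 193 194 194 192 190 189 191 200 200 199 198 198 199 199 199 199 199 199 199 199 199 199
198 198 198 198 198 198 197 198 198 199 199 199 199 199 200 200 197 189 189 189 188 192 201 199 199 200 199 199 198 198 199 199 199 199 199 199 199 199 199 199
208 208 209 208 208 209 209 202 188 188 193 199 191 201 200 200 202 201 200 200 199 199 199 199 199 199 199 198 198 198 199 199 199 199 200 199 199 199 198 199
topbowl 150 220
180 179 177 178 178 178 173 171 179 180 176 159 135 110 124 150 165 171 162 171 178 181 177 165 169 174 176 175 176 179 179 178 172 170 168 143  88  51  72 103 117 120 128 135 133 128 135 136 134 143 168 180 181 178 174 180 181 180 179 176
```

The post spacing from the top view comes out at 329 mm (330 expected), and the hook tip agrees with the rail's heading, yaw ≈34.6°. So the top camera is trustworthy. Now the bowl and the mug handle in detail.

Run:
```python
from h import *
d=pickle.load(open('d0.pkl','rb'));T,S=d['top'],d['side']
np.set_printoptions(precision=4,suppress=True)
# bowl: dark outer contour ring vs brighter board; radial edge of inner/outer circle
def circ(c,z,r,p):
    a=np.linspace(0,2*np.pi,120); return np.array([proj(p,np.array([c[0]+r*np.cos(t),c[1]+r*np.sin(t),z])) for t in a])
b1=plane(T,(179.8,245.1),.069); b2=plane(S,(312,320),.069); print('bowl',b1,b2)
m1=plane(T,(392.4,235.3),.091); m2=plane(S,(299.6,181.3),.091); print('mug',m1,m2,tri(T,(392.4,235.3),S,(299.6,181.3)))
def crop(p,x,y,w,h,k,cs):
    im=cv2.resize(p['pixels'][y:y+h,x:x+w,::-1],None,fx=k,fy=k,interpolation=cv2.INTER_CUBIC).copy()
    im=cv2.convertScaleAbs(im,alpha=1.25,beta=-20)
    for c in cs: cv2.polylines(im,[np.int32((c-[x,y]+.5)*k)],False,(0,0,255),1)
    return im
A=crop(T,150,215,60,60,6.66,[circ(b1,.069,.075,T)])
B=crop(S,282,285,60,60,6.66,[circ(b1,.069,.075,S)])
C=crop(T,368,215,44,44,9.08,[circ(m1,.091,.042,T),circ(m1,.091,.034,T)])
D=crop(S,278,165,44,44,9.08,[circ(m1,.091,.042,S),circ(m1,0,.042,S)])
R=lambda i:cv2.resize(i,(300,300)) 
cv2.imwrite('pics/c3.png',np.vstack([np.hstack([R(A),R(B)]),np.hstack([R(C),R(D)])]))
```

```text
bowl [0.4472 0.3382 0.069 ] [0.4438 0.3628 0.069 ]
mug [ 0.4613 -0.3802  0.091 ] [ 0.4556 -0.3704  0.091 ] (array([ 0.4582, -0.3813,  0.0846]), np.float64(0.0067976813234563805))
```

View pics/c3.png

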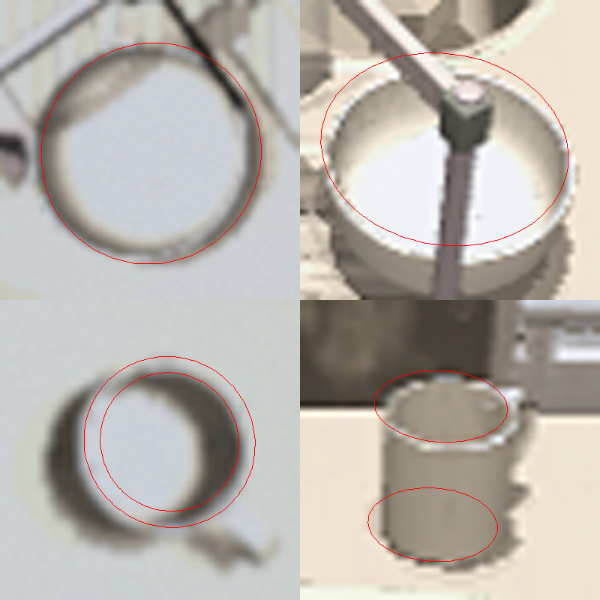

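The top view fits the bowl and the mug, and the side camera is offset by about 2 px. From the crops, the mug handle points at about 45° right-down in the top view, so the mug's +y axis is at ≈46° in world. The bowl centre is ≈(0.447,0.338), at stand y≈+0.080, and the carriage is at ≈−0.009. Next I move above the knob.

Emit:
jog_arm(travel=[[0, 0, -0.5], [0, 0, -0.5], [0, 0, -0.5], [0, 0, 0], [0, 0, 0]], delta_rot=[[0, 0, 0], [0, 0, 0], [0, 0, 0], [0, 0, 0], [0, 0, 0]], gripper=0.4)

```text
t: 0.6
eef_pos: [0.2566, 0.5703, 0.3528]
orientation: [179.9, -0.0, 155.8]
ft_force: [-0.2, -0.8, -0.4]
width: 0.0625
gripper_force: 0.0
```

Emit:
jog_arm(travel=[[-0.38, -0.122, 0], [-0.38, -0.122, 0], [-0.38, -0.122, 0], [-0.38, -0.122, 0], [-0.38, -0.122, 0], [-0.38, -0.122, 0], [-0.38, -0.122, 0], [-0.38, -0.122, 0], [-0.38, -0.122, 0], [-0.38, -0.122, 0]], delta_rot=[[0, 0, 0], [0, 0, 0], [0, 0, 0], [0, 0, 0], [0, 0, 0], [0, 0, 0], [0, 0, 0], [0, 0, 0], [0, 0, 0], [0, 0, 0]])

```text
t: 1.6
eef_pos: [0.5534, 0.3012, 0.3501]
orientation: [-179.9, -0.1, 155.8]
ft_force: [0.4, 1.4, -0.7]
width: 0.0608
gripper_force: 0.0
```

Emit:
jog_arm(travel=[[0, 0, 0], [0, 0, 0], [0, 0, 0], [0, 0, 0], [0, 0, 0], [0, 0, 0], [0, 0, 0], [0, 0, 0], [0, 0, 0], [0, 0, 0]], delta_rot=[[0, 0, -0.131], [0, 0, -0.131], [0, 0, -0.131], [0, 0, -0.131], [0, 0, -0.131], [0, 0, -0.131], [0, 0, -0.131], [0, 0, -0.131], [0, 0, -0.131], [0, 0, -0.131]])

```text
t: 2.6
eef_pos: [0.5524, 0.3025, 0.3498]
orientation: [180.0, -0.2, -145.0]
ft_force: [-0.8, 0.2, 0.3]
width: 0.0608
gripper_force: 0.0
```

Run:
```python
from h import *
from cell import ctrl
s=ctrl.get_state(); print(s['t'],s['eef_pos'],s['orientation'],s['width'],np.round(s['q'],0))
t=ctrl.snapshot('top');p=ctrl.snapshot('side');pickle.dump({'top':t,'side':p},open('d1.pkl','wb'))
a=cv2.resize(p['pixels'][170:320,210:360,::-1],(600,600),interpolation=cv2.INTER_CUBIC);cv2.imwrite('pics/s1.png',a)
```

```text
2.6 [0.55240298 0.30248039 0.34983361] [ 179.98808557   -0.19737992 -145.03090399] 0.06081741497332662 [-35.  18.   2.  67.  -1.  95.  93.]
```

View pics/s1.png

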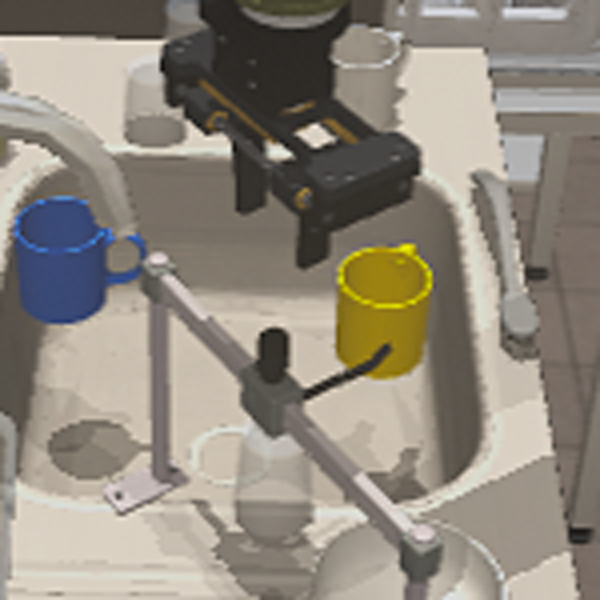

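The gripper hangs above the knob: fingertips at ≈(272,222) and (288,235), knob top at ≈(278,254). I'll use the known tip positions to find the side camera's bias.

Run:
```python
from h import *
d=pickle.load(open('d1.pkl','rb'));T,S=d['top'],d['side']
c=np.array([.5524,.3025,.3498]);yw=np.radians(35)
x=np.array([np.cos(yw),np.sin(yw),0]);y=np.array([-np.sin(yw),np.cos(yw),0])
for s in(1,-1):
  for w in(.0304,.045):
    print(s,w,[np.round(proj(S,c+[0,0,-.017]+s*w*y+k*.0095*x),1).tolist() for k in(-1,1)])
print('knob exp',proj(S,np.array([.5524,.3025,.283])),'obs 278.3 253.5')
g=S['pixels'][:,:,:].max(2)
for r in (215,218,221,222,223,224,226,228,230,232,233,234,235,236,237,238): print(r,g[r,264:296])
```

```text
1 0.0304 [[287.9, 243.2], [282.1, 245.7]]
1 0.045 [[291.0, 246.2], [285.3, 248.7]]
-1 0.0304 [[275.1, 231.3], [269.5, 233.6]]
-1 0.045 [[272.2, 228.6], [266.6, 230.8]]
knob exp [278.00330048 251.95164015] obs 278.3 253.5
215 [121 120 120 121 110  45  51  53  53  54  54  52  55  58  52  53  55  59
  57  56  57  56  56  52  54  65  73  72  72  72  72  73]
218 [119 119 119 121 109  45  51  53  54  54  53  51  82 114  59  51  54  53
  52  49 113 163 104 102  55  52  54  55  56  55  55  55]
221 [120 119 119 120 110  44  51  53  52  52  50  59  94 121 120 122 113  74
  48  58  94 117  86  67  52  50  49  50  51  50  50  51]
222 [120 120 120 121 108  43  48  51  49  61  97 124 120 119 119 120 121 114
  75  48  55  65  60  53  50  50  51  50  50  50  51  52]
223 [120 120 120 121 123 114  79  77  96 123 121 120 120 119 119 120 121 122
 119  95  60  48  48  49  50  51  52  57  61  57  50  51]
224 [120 119 118 118 120 121 121 122 121 121 118 119 120 119 120 121 118 120
 122 119  93  47  50  51  51  50  55  70  71  55  50  51]
226 [121 122 121 121 121 121 121 121 121 121 120 119 119 119 120 120 
[... 580 characters left out ...]
  49  57  96 128 125 124]
234 [128 128 129 129 129 128 128 129 129 129 129 129 130 129 129 128 128 129
 130 120  59  49  50  50  51  48  46  72 119 133 129 124]
235 [131 131 129 130 130 130 129 129 130 129 128 128 128 128 128 128 129 131
 132 120  58  49  49  49  45  57 103 135 133 130 126 160]
236 [130 131 130 128 129 130 129 130 129 129 128 129 130 132 132 132 132 131
 133 124  75  43  51  68 105 139 137 134 132 130 149 178]
237 [130 131 130 131 129 129 130 129 129 128 129 130 129 131 131 131 131 131
 131 134 128 101 100 137 134 130 129 130 129 128 174 213]
238 [132 131 131 131 132 131 129 129 129 130 129 129 130 130 131 131 130 131
 132 132 132 132 133 133 131 131 131 131 131 120 137 179]
```

Run:
```python
from h import *
from cell import ctrl
print(ctrl.tip_reach)
d=pickle.load(open('d1.pkl','rb'));T,S=d['top'],d['side']
x0,y0=110,150;k=5
im=cv2.resize(T['pixels'][y0:y0+120,x0:x0+140,::-1],None,fx=k,fy=k,interpolation=cv2.INTER_CUBIC)
c=np.array([.5524,.3025,.3498]);yw=np.radians(35)
x=np.array([np.cos(yw),np.sin(yw),0]);y=np.array([-np.sin(yw),np.cos(yw),0])
for z in(.333,.40): 
  for s in(0,-.03,.03,.058,-.058):
    X=c+s*y;X[2]=z; q=np.int32((proj(T,X)-[x0,y0]+.5)*k); cv2.circle(im,tuple(map(int,q)),2,(0,0,255) if z<.35 else (0,255,0),-1)
cv2.imwrite('pics/t1.png',im)
```

```text
0.017
```

View pics/t1.png

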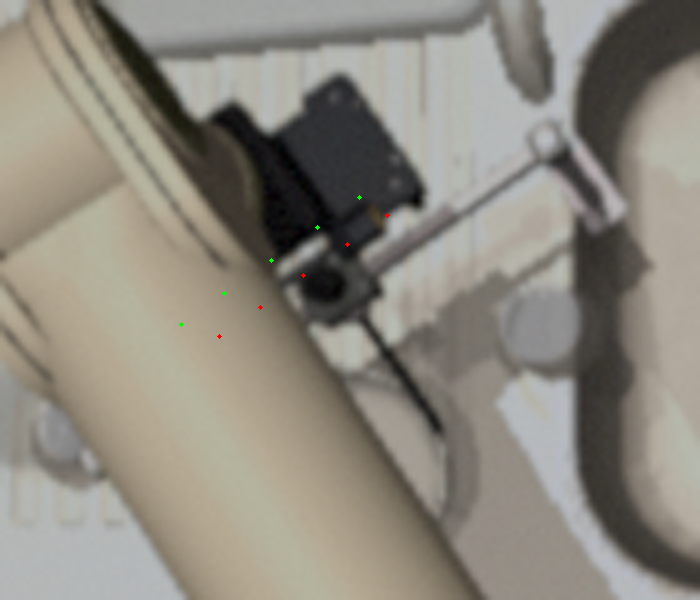

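Body positions agree with the top camera. I'll descend over the knob, where the open fingers leave ±18 mm of margin, close, and read the width as the check.

Emit:
jog_arm(travel=[[0, 0, 0.3], [0, 0, 0.15], [0, 0, 0.1], [0, 0, 0.1], [0, 0, 0.08], [0, 0, 0.05], [0, 0, 0], [0, 0, 0]], delta_rot=[[0, 0, 0], [0, 0, 0], [0, 0, 0], [0, 0, 0], [0, 0, 0], [0, 0, 0], [0, 0, 0], [0, 0, 0]])

```text
t: 3.5
eef_pos: [0.5531, 0.3029, 0.2745]
orientation: [180.0, 0.0, -145.3]
ft_force: [-0.9, 0.3, -0.2]
width: 0.0608
gripper_force: 0.0
```

Emit:
jog_arm(travel=[[0, 0, 0], [0, 0, 0], [0, 0, 0], [0, 0, 0], [0, 0, 0], [0, 0, 0], [0, 0, 0], [0, 0, 0]], delta_rot=[[0, 0, 0], [0, 0, 0], [0, 0, 0], [0, 0, 0], [0, 0, 0], [0, 0, 0], [0, 0, 0], [0, 0, 0]], gripper=-1, grip_force=25)

```text
t: 4.3
eef_pos: [0.5529, 0.3028, 0.2741]
orientation: [180.0, 0.0, -145.3]
ft_force: [0.2, 0.0, 0.3]
width: 0.0057
gripper_force: 0.0
```

Run:
```python
from h import *
from cell import ctrl
s=ctrl.get_state(); print(s['t'],s['eef_pos'],s['ft_force'],s['width'])
p=ctrl.snapshot('side');pickle.dump({'side':p},open('d2.pkl','wb'))
a=cv2.resize(p['pixels'][200:300,230:330,::-1],(600,600),interpolation=cv2.INTER_CUBIC);cv2.imwrite('pics/s2.png',a)
```

```text
4.3 [0.55292078 0.30283224 0.27405775] [0.18466592 0.03454541 0.348171  ] 0.005720722894438094
```

View pics/s2.png

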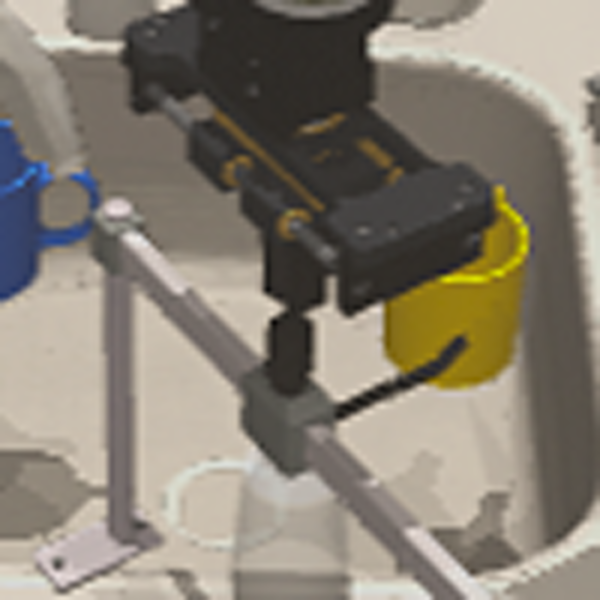

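The fingers closed to 5.7 mm just above the knob top (tips at ≈(279,251), knob top at ≈(278,252)). The tips therefore stand about 25–28 mm higher than the reported pose implies. I'll reopen and go lower, watching the force.

Emit:
jog_arm(travel=[[0, 0, 0], [0, 0, 0], [0, 0, 0], [0, 0, 0], [0, 0, 0.05], [0, 0, 0.05], [0, 0, 0.05], [0, 0, 0.05], [0, 0, 0], [0, 0, 0]], delta_rot=[[0, 0, 0], [0, 0, 0], [0, 0, 0], [0, 0, 0], [0, 0, 0], [0, 0, 0], [0, 0, 0], [0, 0, 0], [0, 0, 0], [0, 0, 0]], gripper=0.4)

```text
t: 5.35
eef_pos: [0.5529, 0.3028, 0.254]
orientation: [180.0, -0.0, -145.3]
ft_force: [-0.7, -0.4, -0.7]
width: 0.0605
gripper_force: 0.0
```

Emit:
jog_arm(travel=[[0, 0, 0], [0, 0, 0], [0, 0, 0], [0, 0, 0], [0, 0, 0], [0, 0, 0], [0, 0, 0], [0, 0, 0]], delta_rot=[[0, 0, 0], [0, 0, 0], [0, 0, 0], [0, 0, 0], [0, 0, 0], [0, 0, 0], [0, 0, 0], [0, 0, 0]], gripper=-1, grip_force=20)

```text
t: 6.15
eef_pos: [0.5526, 0.3032, 0.2541]
orientation: [180.0, 0.0, -145.2]
ft_force: [-1.6, 1.9, 0.7]
width: 0.0226
gripper_force: 20.0
```

Gripped at 22.6 mm. Sliding +89 mm along the rail (tool +y is the rail direction).

Emit:
jog_arm(travel=[[0, 0.06, 0], [0, 0.11, 0], [0, 0.11, 0], [0, 0.11, 0], [0, 0.11, 0], [0, 0.11, 0], [0, 0.11, 0], [0, 0.11, 0], [0, 0.06, 0], [0, 0, 0]], delta_rot=[[0, 0, 0], [0, 0, 0], [0, 0, 0], [0, 0, 0], [0, 0, 0], [0, 0, 0], [0, 0, 0], [0, 0, 0], [0, 0, 0], [0, 0, 0]])

```text
t: 7.15
eef_pos: [0.501, 0.3783, 0.2541]
orientation: [179.9, 0.1, -145.1]
ft_force: [2.2, 5.6, -0.9]
width: 0.023
gripper_force: 20.0
```

Emit:
jog_arm(travel=[[0, 0, 0], [0, 0, 0], [0, 0, 0], [0, 0, 0], [0, 0, 0]], delta_rot=[[0, 0, 0], [0, 0, 0], [0, 0, 0], [0, 0, 0], [0, 0, 0]], gripper=0.4)

```text
t: 7.65
eef_pos: [0.5021, 0.3758, 0.254]
orientation: [180.0, -0.0, -145.3]
ft_force: [-0.2, -1.1, 0.4]
width: 0.0546
gripper_force: 0.0
```

Emit:
jog_arm(travel=[[0, 0, -0.3], [0, 0, -0.4], [0, 0, -0.4], [0, 0, 0], [0, 0, 0]], delta_rot=[[0, 0, 0], [0, 0, 0], [0, 0, 0], [0, 0, 0], [0, 0, 0]])

```text
t: 8.15
eef_pos: [0.5025, 0.3761, 0.3649]
orientation: [180.0, 0.1, -145.3]
ft_force: [-0.1, -0.5, -0.2]
width: 0.061
gripper_force: 0.0
```

The carriage is about 90 mm further along. Next I transit to above the mug's rim grip point ≈(0.487,−0.353), yaw 136°.

Emit:
jog_arm(travel=[[0.214, -0.295, 0], [0.214, -0.295, 0], [0.214, -0.295, 0], [0.214, -0.295, 0], [0.214, -0.295, 0], [0.214, -0.295, 0], [0.214, -0.295, 0], [0.214, -0.295, 0], [0.214, -0.295, 0], [0.214, -0.295, 0]], delta_rot=[[0, 0, 0], [0, 0, 0], [0, 0, 0], [0, 0, 0], [0, 0, 0], [0, 0, 0], [0, 0, 0], [0, 0, 0], [0, 0, 0], [0, 0, 0]])

```text
t: 9.15
eef_pos: [0.4936, 0.01, 0.3627]
orientation: [179.9, -0.1, -145.3]
ft_force: [0.5, 0.5, 0.2]
width: 0.0611
gripper_force: 0.0
```

Emit:
jog_arm(travel=[[0, 0, 0], [0, 0, 0], [0, 0, 0], [0, 0, 0], [0, 0, 0], [0, 0, 0], [0, 0, 0], [0, 0, 0], [0, 0, 0], [0, 0, 0]], delta_rot=[[0, 0, 0.175], [0, 0, 0.175], [0, 0, 0.175], [0, 0, 0.175], [0, 0, 0.175], [0, 0, 0.175], [0, 0, 0.175], [0, 0, 0.175], [0, 0, 0.175], [0, 0, 0.175]])

```text
t: 10.15
eef_pos: [0.4938, 0.0115, 0.3626]
orientation: [-179.9, -0.1, 135.6]
ft_force: [0.1, 0.5, -0.7]
width: 0.061
gripper_force: 0.0
```

Run:
```python
from h import *
from cell import ctrl
s=ctrl.get_state(); c=s['eef_pos'];print(s['t'],c,s['orientation'],np.round(s['q']))
y=np.radians(s['orientation'][2]);d=np.array([.487,-.353])-c[:2]
print('tool dx,dy',d@[np.cos(y),np.sin(y)],d@[np.sin(y),-np.cos(y)])
t=ctrl.snapshot('top');pickle.dump(t,open('d3.pkl','wb'))
# where are bowl/carriage: hook tip & knob
x0,y0=120,170
g=t['pixels'][y0:y0+90,x0:x0+100].max(2);m=(g<50).astype(np.uint8)
n,l,st,ce=cv2.connectedComponentsWithStats(m)
for i in range(1,n):
    if st[i,4]>10: print(st[i]+[x0,y0,0,0,0],ce[i]+[x0,y0],plane(t,ce[i]+[x0,y0],.283))
cv2.imwrite('pics/t3.png',cv2.resize(t['pixels'][165:265,110:243,::-1],(800,600),interpolation=cv2.INTER_CUBIC))
```

```text
10.15 [0.49381434 0.01152831 0.36258301] [-1.79892895e+02 -8.38663067e-02  1.35649129e+02] [-20.  -0.  13.  87.   0.  93.  39.]
tool dx,dy -0.24995093518969216 -0.2654276836009324
[146 221   9   7  45] [150.44444444 223.73333333] [0.50410762 0.37337185 0.283     ]
[160 231   5   7  11] [162.         234.27272727] [0.47236388 0.33920039 0.283     ]
```

Knob now at (0.504,0.373); the bowl's centre is within ~4 mm of it along the rail. On to the mug: translate, then descend with the height correction.

Emit:
jog_arm(travel=[[-0.25, -0.265, 0], [-0.25, -0.265, 0], [-0.25, -0.265, 0], [-0.25, -0.265, 0], [-0.25, -0.265, 0], [-0.25, -0.265, 0], [-0.25, -0.265, 0], [-0.25, -0.265, 0], [-0.25, -0.265, 0], [-0.25, -0.265, 0]], delta_rot=[[0, 0, 0], [0, 0, 0], [0, 0, 0], [0, 0, 0], [0, 0, 0], [0, 0, 0], [0, 0, 0], [0, 0, 0], [0, 0, 0], [0, 0, 0]])

```text
t: 11.2
eef_pos: [0.4895, -0.3538, 0.3629]
orientation: [-180.0, -0.1, 136.2]
ft_force: [0.1, -0.1, 0.7]
width: 0.061
gripper_force: 0.0
```

Emit:
jog_arm(travel=[[0, 0, 0.4], [0, 0, 0.4], [0, 0, 0.4], [0, 0, 0.4], [0, 0, 0.4], [0, 0, 0.2], [0, 0, 0], [0, 0, 0]], delta_rot=[[0, 0, 0], [0, 0, 0], [0, 0, 0], [0, 0, 0], [0, 0, 0], [0, 0, 0], [0, 0, 0], [0, 0, 0]])

```text
t: 12.0
eef_pos: [0.4897, -0.3527, 0.1441]
orientation: [-180.0, -0.0, 136.0]
ft_force: [-0.1, 0.3, 0.5]
width: 0.061
gripper_force: 0.0
```

Run:
```python
from h import *
from cell import ctrl
s=ctrl.get_state(); c=s['eef_pos'];print(s['t'],c,s['orientation'],s['ft_force'])
p=ctrl.snapshot('side');t=ctrl.snapshot('top')
f=lambda p,x,y,w,h:cv2.resize(p['pixels'][y:y+h,x:x+w,::-1],(400,600),interpolation=cv2.INTER_CUBIC)
cv2.imwrite('pics/m1.png',np.hstack([f(p,265,140,60,90),f(t,370,180,60,90)]))
```

```text
12.0 [ 0.48971163 -0.35270318  0.14414268] [-1.79981303e+02 -4.04884329e-02  1.36047164e+02] [-0.0752214   0.29787714  0.4928801 ]
```

View pics/m1.png

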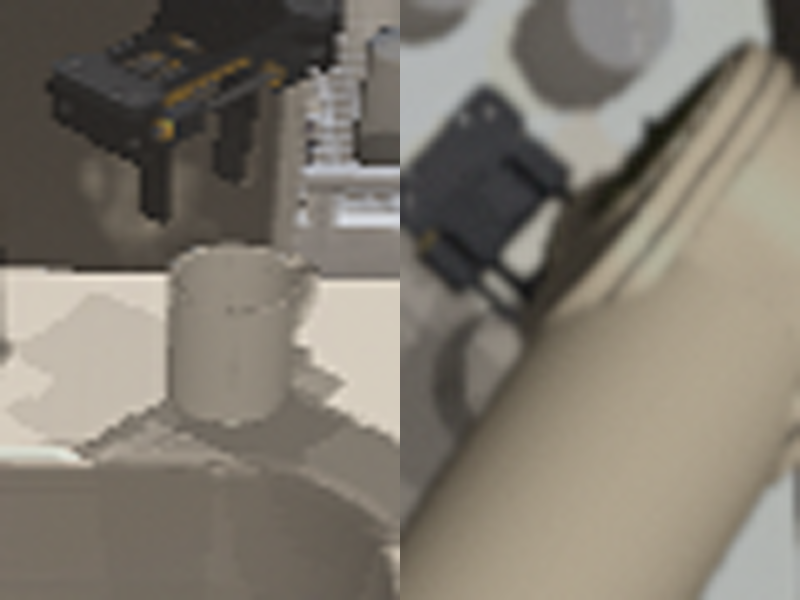

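The side crop shows the fingertips at ≈(155,222) and (235,182), straddling the near-left rim line of the mug (rim x 168–290), handle behind right. Tip midpoint column ≈294 against the expected 293. Descending and closing.

Emit:
jog_arm(travel=[[0, 0, 0.2], [0, 0, 0.2], [0, 0, 0.2], [0, 0, 0.15], [0, 0, 0.1], [0, 0, 0.1], [0, 0, 0.1], [0, 0, 0], [0, 0, 0]], delta_rot=[[0, 0, 0], [0, 0, 0], [0, 0, 0], [0, 0, 0], [0, 0, 0], [0, 0, 0], [0, 0, 0], [0, 0, 0], [0, 0, 0]])

```text
t: 13.0
eef_pos: [0.4901, -0.3528, 0.0392]
orientation: [180.0, 0.0, 136.0]
ft_force: [0.4, -1.3, 0.5]
width: 0.0604
gripper_force: 0.0
```

Emit:
jog_arm(travel=[[0, 0, 0], [0, 0, 0], [0, 0, 0], [0, 0, 0], [0, 0, 0], [0, 0, 0], [0, 0, 0], [0, 0, 0], [0, 0, 0], [0, 0, 0]], delta_rot=[[0, 0, 0], [0, 0, 0], [0, 0, 0], [0, 0, 0], [0, 0, 0], [0, 0, 0], [0, 0, 0], [0, 0, 0], [0, 0, 0], [0, 0, 0]], gripper=-1, grip_force=30)

```text
t: 14.0
eef_pos: [0.4897, -0.3527, 0.039]
orientation: [-180.0, -0.0, 136.0]
ft_force: [-2.7, -0.4, 2.7]
width: 0.0102
gripper_force: 28.0
```

Gripped (10.2 mm on the wall). Lift, carry back to the middle and turn.

Emit:
jog_arm(travel=[[0, 0, -0.15], [0, 0, -0.35], [0, 0, -0.4], [0, 0, -0.45], [0, 0, -0.45], [0, 0, -0.45], [0, 0, -0.45], [0, 0, -0.35], [0, 0, -0.15], [0, 0, 0]], delta_rot=[[0, 0, 0], [0, 0, 0], [0, 0, 0], [0, 0, 0], [0, 0, 0], [0, 0, 0], [0, 0, 0], [0, 0, 0], [0, 0, 0], [0, 0, 0]])

```text
t: 15.0
eef_pos: [0.4906, -0.3531, 0.3621]
orientation: [179.9, 0.3, 136.0]
ft_force: [0.2, -0.3, -3.9]
width: 0.01
gripper_force: 30.2
```

Emit:
jog_arm(travel=[[0.252, 0.275, 0], [0.252, 0.275, 0], [0.252, 0.275, 0], [0.252, 0.275, 0], [0.252, 0.275, 0], [0.252, 0.275, 0], [0.252, 0.275, 0], [0.252, 0.275, 0], [0.252, 0.275, 0], [0.252, 0.275, 0]], delta_rot=[[0, 0, 0], [0, 0, 0], [0, 0, 0], [0, 0, 0], [0, 0, 0], [0, 0, 0], [0, 0, 0], [0, 0, 0], [0, 0, 0], [0, 0, 0]])

```text
t: 16.0
eef_pos: [0.4992, 0.0218, 0.358]
orientation: [-180.0, -0.0, 136.0]
ft_force: [1.0, -0.2, -2.9]
width: 0.0103
gripper_force: 30.3
```

Emit:
jog_arm(travel=[[0, 0, 0], [0, 0, 0], [0, 0, 0], [0, 0, 0], [0, 0, 0], [0, 0, 0], [0, 0, 0], [0, 0, 0], [0, 0, 0], [0, 0, 0]], delta_rot=[[0, 0, -0.175], [0, 0, -0.175], [0, 0, -0.175], [0, 0, -0.175], [0, 0, -0.175], [0, 0, -0.175], [0, 0, -0.175], [0, 0, -0.175], [0, 0, -0.175], [0, 0, -0.175]])

```text
t: 17.0
eef_pos: [0.4993, 0.0203, 0.3577]
orientation: [179.9, -0.1, -144.9]
ft_force: [0.6, -0.3, -2.9]
width: 0.0104
gripper_force: 30.4
```

Emit:
jog_arm(travel=[[-0.072, 0.381, 0], [-0.072, 0.381, 0], [-0.072, 0.381, 0], [-0.072, 0.381, 0], [-0.072, 0.381, 0], [-0.072, 0.381, 0], [-0.072, 0.381, 0], [-0.072, 0.381, 0], [-0.072, 0.381, 0], [-0.072, 0.381, 0]], delta_rot=[[0, 0, 0], [0, 0, 0], [0, 0, 0], [0, 0, 0], [0, 0, 0], [0, 0, 0], [0, 0, 0], [0, 0, 0], [0, 0, 0], [0, 0, 0]])

```text
t: 18.0
eef_pos: [0.3407, 0.3753, 0.3579]
orientation: [-180.0, -0.1, -145.3]
ft_force: [1.4, 0.4, -3.3]
width: 0.0102
gripper_force: 30.4
```

Emit:
jog_arm(travel=[[0, 0, 0], [0, 0, 0.3], [0, 0, 0.4], [0, 0, 0.4], [0, 0, 0.3], [0, 0, 0.12], [0, 0, 0], [0, 0, 0]], delta_rot=[[0, 0, 0], [0, 0, 0], [0, 0, 0], [0, 0, 0], [0, 0, 0], [0, 0, 0], [0, 0, 0], [0, 0, 0]])

```text
t: 18.8
eef_pos: [0.3424, 0.3747, 0.2083]
orientation: [180.0, 0.1, -145.3]
ft_force: [-0.8, -0.2, -3.2]
width: 0.0103
gripper_force: 30.7
```

Run:
```python
from h import *
from cell import ctrl
s=ctrl.get_state(); c=np.array(s['eef_pos']);print(s['t'],c,s['orientation'],s['ft_force'])
p=ctrl.snapshot('side');t=ctrl.snapshot('top');pickle.dump({'side':p,'top':t},open('d4.pkl','wb'))
f=lambda p,x,y,w,h:cv2.resize(p['pixels'][y:y+h,x:x+w,::-1],(400,600),interpolation=cv2.INTER_CUBIC)
cv2.imwrite('pics/p1.png',np.hstack([f(p,270,210,100,150),f(t,140,180,66,99)]))
X=np.array([.823,.568]);Y=np.array([-.568,.823]);k=np.array([.503,.3745])
e=c[:2]-.092*Y-k; print('eye stand x,y',e@X,e@Y)
```

```text
18.8 [0.34241117 0.37472288 0.20832864] [ 1.79976928e+02  8.45686770e-02 -1.45275434e+02] [-0.78770016 -0.19041495 -3.18484706]
eye stand x,y -0.13203801272087526 -0.0005977912649000536
```

View pics/p1.png

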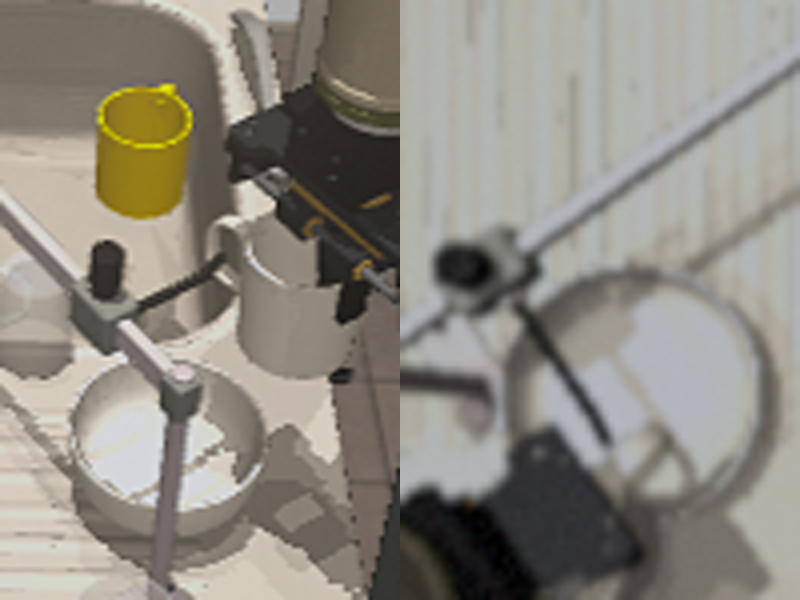

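The side crop shows the mug held with its handle at ≈(230,245), directly in front of the hook tip (222,260). The top crop has the hook tip at (605,440), with the handle loop just beyond it at ≈(655,455). I'll check by projection.

Run:
```python
from h import *
d=pickle.load(open('d4.pkl','rb'));T,S=d['top'],d['side']
X=np.array([.823,.568,0]);Y=np.array([-.568,.823,0]);k=np.array([.503,.3745,0]);Z=np.array([0,0,1])
def show(n,P): print(n,'side',np.round((proj(S,P)-[270,210]+.5)*4),'top',np.round((proj(T,P)-[140,180]+.5)*6.06+[400,0]))
show('hooktip',k-.104*X+.226*Z); show('knobtop',k+.283*Z)
for n,a,z in[('eye',0,.221),('handle tip',-.026,.221),('eye top bar',0,.245),('cup axis rim',.054,.260),('cup bottom',.054,.169)]: show(n,k-.132*X+a*Y+z*Z)
```

```text
hooktip side [220. 247.] top [615. 447.]
knobtop side [107. 243.] top [464. 270.]
eye side [249. 237.] top [649. 492.]
handle tip side [226. 216.] top [691. 461.]
eye top bar side [252. 213.] top [637. 492.]
cup axis rim side [305. 242.] top [538. 558.]
cup bottom side [290. 333.] top [587. 553.]
```

Run:
```python
from h import *
d=pickle.load(open('d4.pkl','rb'));T,S=d['top'],d['side']
g=cv2.cvtColor(S['pixels'],cv2.COLOR_RGB2GRAY)
print('side c316-345'); 
for r in range(260,288): print(r,*('%3d'%v for v in g[r,316:346]))
g=cv2.cvtColor(T['pixels'],cv2.COLOR_RGB2GRAY)
print('top c168-192')
for r in range(246,268): print(r,*('%3d'%v for v in g[r,168:194]))
```

```text
side c316-345
260 137 112  92  87  88  85  83  84  82  82  82  84 108 149 182 211 210 208 205 205 204 200 187  38  45  53  57  44  44  44
261 139 113  94  87  88  85  83  82  82  82  82  81 102 156 197 211 210 209 205 205 206 211 199  35  44  50  58  58  45  45
262 140 118  96  87  87  86  81  83  82  80  79  76  93 151 196 209 211 211 207 207 210 200 129  36  45  44  48  53  45  44
263 141 118  97  87  88  85  82  81  79  78  97 114 100 131 184 209 212 210 204 201 158 133 100  37  44  45  45  45  44  45
264 142 121 100  88  88  85  81  77  96 162 209 217 217 210 200 211 216 205 135 124 129 128 124  52  40  45  43  44  44  44
265 143 123 101  87  87  84  83 121 179 205 220 219 218 215 189 141 156 154 129 126 131 135 139 128  53  39  44  44  42  41
266 148 135 104  88  87  84 103 136 122 106 137 192 205 151 148 140 126 124 122 128 132 134 138 141 133  79  39  41  43  45
267 149 136 105  87  86  98 126 125 100  82  76  86 124 153 157 146 126 127 125 126 125 134 136 138 142 132  78  38  40  59
268 150 137 108  89  86 102 135 127 113  82  78  78  86 118 143 133 120 111 122 120 128 134 13
[... 4074 characters left out ...]
 141 145 143 144 140 121 108 103 106 113 115 112 104
262  51  48  51  51  49  45  60  88  95  77  80  89  99 105 108 107 109 108  98  98 103 111 112 108 103 106
263  52  52  50  50  49  46  48  74  82  71  72  74  77  82  88  91  93  94  94 100 107 106 103 103 107 114
264  48  49  51  49  49  50  51  58  64  66  70  72  68  73  79  88  90  96 113 111 106 101 105 109 114 124
265  53  50  51  48  53  59  68  56  51  62  69  71  70  69  83 103 101 100 113 111 108 109 113 113 115 121
266  47  50  48  51  50  58  73  58  44  51  63  68  71  69  84 101 105 107 110 112 112 115 115 115 115 115
267  49  51  50  51  50  53  62  55  45  41  52  69  69  68  80  96 103 111 114 115 113 114 115 114 114 114
```

The handle opening is centred at ≈(327,272) in the side view, with the hook tip at (325,274). Both views say the mug is turned ≈11° about its axis relative to the gripper. I'll correct the yaw, then slide onto the hook in two stages, watching the force.

Emit:
jog_arm(travel=[[0, 0, 0], [0, 0, 0], [0, 0, 0], [0, 0, 0]], delta_rot=[[0, 0, 0.122], [0, 0, 0.122], [0, 0, 0], [0, 0, 0]])

```text
t: 19.3
eef_pos: [0.3423, 0.3747, 0.2079]
orientation: [180.0, 0.1, -156.1]
ft_force: [-0.2, 0.1, -3.5]
width: 0.0101
gripper_force: 30.7
```

Emit:
jog_arm(travel=[[-0.09, 0.017, 0], [-0.09, 0.017, 0], [-0.09, 0.017, 0], [-0.09, 0.017, 0], [-0.05, 0.01, 0], [0, 0, 0]], delta_rot=[[0, 0, 0], [0, 0, 0], [0, 0, 0], [0, 0, 0], [0, 0, 0], [0, 0, 0]])

```text
t: 19.9
eef_pos: [0.3769, 0.3983, 0.2067]
orientation: [-180.0, -0.0, -156.3]
ft_force: [-0.7, 0.3, -3.1]
width: 0.01
gripper_force: 30.7
```

Run:
```python
from h import *
from cell import ctrl
s=ctrl.get_state(); c=np.array(s['eef_pos']);print(s['t'],c,s['orientation'],s['ft_force'],s['wrist_torque'])
p=ctrl.snapshot('side');t=ctrl.snapshot('top');pickle.dump({'side':p,'top':t},open('d5.pkl','wb'))
g=cv2.cvtColor(p['pixels'],cv2.COLOR_RGB2GRAY)
for r in range(264,298): print(r,*('%3d'%v for v in g[r,300:334]))
```

```text
19.9 [0.37693614 0.3982689  0.2066954 ] [-1.79996918e+02 -2.63356004e-02 -1.56263914e+02] [-0.72003297  0.30835608 -3.09224536] [ 0.15225164  0.11259562 -0.01931511]
264 186 173 168 142 135 135 144 160 157 168 192 190 188 186 182 169 142 121  98  87  86  84  82  82  81  83  77  57  50  59  58  43  43  47
265 186 187 189 190 192 192 192 192 192 189 187 187 186 185 182 170 143 124  99  84  83  81  79  80  81  82  76  52  45  53  60  56  43  44
266 187 187 186 187 187 187 188 187 183 189 187 185 185 185 182 166 147 132  98  89 110  99  80  74  78  82  76  48  42  45  52  60  57  45
267 186 186 187 188 187 187 188 186 179 184 187 186 186 184 181 167 148 136 151 201 216 219 212 169  93  79  75  45  42  42  49  54  44  44
268 187 187 189 189 188 188 190 188 180 181 187 186 186 182 172 168 147 146 184 212 220 220 222 210 128  82  63  59  38  43  45  47  45  42
269 190 190 190 188 189 189 189 189 183 179 184 187 186 180 167 168 134  99  92 142 180 148 146 148 142 133 145 129  77  40  42  43  44  43
270 195 192 190 190 191 191 190 189 185 178 178 183 187 186 183 161 123 124 115  94 106 149 15
[... 3125 characters left out ...]

293 106 147 208 214 215 202 130 127 118 118 119 118 118 120 124 112 126 171 195 196 101 115 122 127 130 132 133 135 138 138 138 135 136 137
294 111 105 149 209 214 215 201 123 115 117 117 115 113 116 138 169 183 211 205 176 103 117 124 127 129 132 133 135 137 138 139 135 136 137
295 113 110 104 150 211 214 215 202 112 121 151 169 177 200 211 210 192 150 199 193 103 117 124 126 130 132 134 136 137 139 139 136 137 137
296 109 111 110 105 152 213 214 214 211 197 204 178 175 182 191 193 190 213 211 171 104 118 124 127 129 132 134 136 137 138 136 136 136 137
297 130 106 109 110 104 148 210 213 213 207 191 211 217 214 214 212 210 211 202 155 106 118 125 128 131 132 135 136 138 138 135 136 137 138
```

The hook passes into the opening at (320,278), at the predicted height and with no contact force. Pushing on by 32 mm.

Emit:
jog_arm(travel=[[-0.08, 0.015, 0], [-0.08, 0.015, 0], [-0.08, 0.015, 0], [-0.07, 0.014, 0], [0, 0, 0], [0, 0, 0]], delta_rot=[[0, 0, 0], [0, 0, 0], [0, 0, 0], [0, 0, 0], [0, 0, 0], [0, 0, 0]])

```text
t: 20.6
eef_pos: [0.4024, 0.4159, 0.2068]
orientation: [-180.0, -0.0, -156.3]
ft_force: [-0.2, -0.5, -3.3]
width: 0.0102
gripper_force: 30.7
```

Run:
```python
from h import *
from cell import ctrl
s=ctrl.get_state(); c=np.array(s['eef_pos']);print(s['t'],c,s['orientation'],s['ft_force'],np.round(s['q']))
p=ctrl.snapshot('side');pickle.dump({'side':p},open('d6.pkl','wb'))
g=cv2.cvtColor(p['pixels'],cv2.COLOR_RGB2GRAY)
for r in range(264,294): print(r,*('%3d'%v for v in g[r,296:322]))
```

```text
20.6 [0.40236907 0.41591348 0.20683539] [-1.79998447e+02 -2.89599925e-02 -1.56254972e+02] [-0.16792031 -0.48604932 -3.3464689 ] [-44.  13.  -8.  90.   2.  76.  62.]
264 187 187 190 191 186 174 169 142 135 135 144 160 157 169 194 191 190 188 187 163  70 102 112 103  86  85
265 188 188 188 187 186 188 190 190 192 192 193 192 192 190 188 187 187 185 185 168 113  84 109 112  90  88
266 187 188 188 188 187 187 187 188 187 188 189 187 184 188 187 186 186 186 183 167 140  90  81  63  55  50
267 188 188 187 187 187 187 188 188 188 188 188 186 179 184 187 186 186 185 182 168 151 134  79  58  55  44
268 191 190 189 188 188 188 189 189 189 189 190 189 180 181 187 186 186 182 172 168 152 132  51  51  60  56
269 199 199 196 193 191 190 191 189 189 189 190 189 184 179 184 187 186 181 167 169 152 133  49  47  59  60
270  48  60 119 178 196 193 190 191 192 191 191 189 186 178 178 179 176 183 182 166 153 134  50  45  54  59
271  52  51  47  82 158 199 193 192 192 193 192 192 188 171 182 201 210 210 196 170 155 134  37  42  46  53
272  55  54  53  50  80 155 196 192 191 192 195 189 157 161 204 218 219
[... 1604 characters left out ...]
 136 137 135 112 113 111 168 212 157 131 134 136 137
288 151 155 150 146 129 102  81  77  65  85 122 137 137 135 133 126 114 118 119 117 156 204 192 129 136 138
289 142 146 130  99  76  80  93  77  89 113 119 135 133 134 130 116 115 118 123 126 127 142 171 169 143 137
290  95  95  82 111 186 224 207 105  91 111 117 134 134 130 119 118 110 118 123 127 128 129 137 169 203 209
291  86  85  82 143 209 218 216 203 120 106 115 135 136 132 121 117 110 118 125 127 130 130 128 135 135 134
292  87  85  86  95 150 206 215 216 202 123 132 135 131 120 120 118 112 120 124 129 130 133 134 136 137 139
293  88  85  86  97 105 148 208 215 216 202 130 126 118 120 118 112 112 120 125 128 131 133 135 138 139 140
```

The hook is threaded, with the eye at ≈4 mm from the hook's middle along the rod. Released upright, the mug would swing about 65°, so I'll tilt it about the hook before letting go. I'll work out the rows.

```bash
cat > tilt.py <<'E'
import numpy as np,sys
from scipy.spatial.transform import Rotation as R
from cell import ctrl
X=np.array([.823,.568,0]);Y=np.array([-.568,.823,0]);Z=np.array([0,0,1.])
def rows(pivot,deg,n,extra=(0,0,0)):
    s=ctrl.get_state();p=np.array(s['eef_pos']);r=R.from_euler('xyz',s['orientation'],degrees=True)
    st=R.from_rotvec(-np.radians(deg/n)*X)
    for i in range(n):
        q=pivot+st.apply(p-pivot)+np.array(extra)/n; r2=st*r
        print(np.round(r.inv().apply(q-p)*10,3).tolist(),np.round(np.degrees((r.inv()*r2).as_rotvec())/45,3).tolist())
        p,r=q,r2
    print('end',p)
E
python3 - <<'E'
from tilt import *
c=np.array(ctrl.get_state()['eef_pos'])
rows(c-.0913*Y-.0073*X-.012*Z,15,3)
E
```

```text
[0.001, 0.007, 0.08] [0.109, -0.021, 0.0]
[0.001, 0.007, 0.08] [0.109, -0.021, 0.0]
[0.001, 0.007, 0.08] [0.109, -0.021, 0.0]
end [0.40226785 0.41584049 0.18290236]
```

Emit:
jog_arm(travel=[[0, 0.007, 0.08], [0, 0.007, 0.08], [0, 0.007, 0.08], [0, 0, 0], [0, 0, 0], [0, 0, 0]], delta_rot=[[0.109, -0.021, 0], [0.109, -0.021, 0], [0.109, -0.021, 0], [0, 0, 0], [0, 0, 0], [0, 0, 0]])

```text
t: 21.25
eef_pos: [0.4039, 0.4154, 0.1839]
orientation: [-165.4, 2.9, -156.0]
ft_force: [0.8, -0.9, -2.6]
width: 0.0104
gripper_force: 30.7
```

Run:
```python
from h import *
from cell import ctrl
s=ctrl.get_state(); c=np.array(s['eef_pos']);print(s['t'],c,s['orientation'],s['ft_force'],np.round(s['q']))
p=ctrl.snapshot('side');pickle.dump({'side':p},open('d7.pkl','wb'))
g=cv2.cvtColor(p['pixels'],cv2.COLOR_RGB2GRAY)
for r in range(262,296): print(r,*('%3d'%v for v in g[r,298:322]))
```

```text
21.25 [0.40386784 0.4153555  0.1839028 ] [-165.38854362    2.85411374 -156.01706698] [ 0.82493315 -0.86442902 -2.61296977] [-52.  18.  -9.  89.  16.  80.  49.]
262 127 109 113 115 116 117 119 118 119 118 117 115 113 109 122 161 182 169 134  36  44  50  59  69
263 184 164 126 109 112 116 115 115 115 114 112 111 125 145 149 187 182 169 136  49  42  45  48  57
264 187 188 184 171 165 141 133 133 141 158 155 166 189 188 186 184 181 166 106  37  42  44  47  48
265 185 184 184 185 186 187 190 190 190 189 189 187 185 185 183 183 183 163  51  38  40  42  44  47
266 185 185 185 185 184 185 185 185 186 185 181 186 185 183 183 184 177 126  33  40  45  57  68  56
267 185 185 184 184 185 186 185 185 186 184 177 182 184 183 184 184 173  96  47  39  49  67  68  62
268 186 184 184 185 187 187 186 186 187 186 178 178 185 183 184 182 159  87  33  36  39  51  67  67
269 194 191 188 188 188 187 187 186 187 187 180 177 182 184 184 179 168 162  79  59  74  72  62  66
270 117 175 193 190 187 188 188 189 188 187 183 176 175 181 184 184 180 166 154 141 114  90  65  69
271  49  82 156 195 191 189 189 191 189 
[... 1759 characters left out ...]

289 127  99  74  79  90  74  87 111 117 133 131 131 126 120 133 122 117 161 207 115 123 128 129 129
290  80 109 182 221 204 103  89 108 115 132 132 128 116 116 114 123 124 167 209 136 123 128 130 131
291  81 140 207 215 214 201 118 104 113 133 133 129 117 119 123 127 125 139 190 206 122 129 131 132
292  85  93 146 204 212 213 199 120 129 132 129 117 117 119 123 127 126 122 168 210 143 137 142 142
293  84  94 104 145 205 212 213 199 127 125 116 117 116 120 125 126 127 126 127 173 208 133 136 134
294  87 102 109 104 147 207 212 213 199 121 113 115 118 122 125 127 127 127 124 143 185 187 137 140
295  87 104 111 109 102 148 209 212 213 200 110 121 138 122 126 127 126 127 125 123 155 197 169 131
```

Hook unmoved, rod still inside the opening, only ~1 N change. Next 15°.

Run:
```python
from tilt import *
P=np.array([.4024,.4159,.2068])-.0913*Y-.0073*X-.012*Z
rows(P,15,3,(0,0,-.003))
```

```text
[0.002, 0.01, 0.088] [0.109, -0.021, -0.0]
[0.002, 0.01, 0.088] [0.109, -0.021, -0.0]
[0.002, 0.01, 0.088] [0.109, -0.021, -0.0]
end [0.4074728  0.41021156 0.1581228 ]
```

Emit:
jog_arm(travel=[[0.002, 0.01, 0.088], [0.002, 0.01, 0.088], [0.002, 0.01, 0.088], [0, 0, 0], [0, 0, 0], [0, 0, 0]], delta_rot=[[0.109, -0.021, 0], [0.109, -0.021, 0], [0.109, -0.021, 0], [0, 0, 0], [0, 0, 0], [0, 0, 0]])

```text
t: 21.9
eef_pos: [0.4075, 0.4105, 0.1585]
orientation: [-150.7, 5.5, -155.0]
ft_force: [0.6, 0.4, -2.5]
width: 0.0102
gripper_force: 30.7
```

Run:
```python
from h import *
from tilt import *
s=ctrl.get_state(); c=np.array(s['eef_pos']);print(s['t'],c,s['orientation'],s['ft_force'],np.round(s['q']))
p=ctrl.snapshot('side');pickle.dump({'side':p},open('d8.pkl','wb'))
g=cv2.cvtColor(p['pixels'],cv2.COLOR_RGB2GRAY)
for r in range(266,296): print(r,*('%3d'%v for v in g[r,298:322]))
P=np.array([.4024,.4159,.2068])-.0913*Y-.0073*X-.012*Z
rows(P,12,3,(0,0,-.003))
```

```text
21.9 [0.4074804  0.41053662 0.15850701] [-150.66191504    5.5048606  -154.98615838] [ 0.55620143  0.38180249 -2.54041933] [-60.  24.  -8.  88.  28.  86.  40.]
266 184 184 184 183 183 183 184 184 185 183 180 185 184 182 182 182 179 162 144 132 101  85  85  83
267 184 183 183 183 183 185 184 184 184 183 175 181 183 182 183 182 178 163 145 132 101  85  85  85
268 185 184 183 184 186 185 185 185 186 185 177 177 183 182 182 179 169 164 146 135 105  86  84  85
269 192 189 187 186 187 185 185 185 185 185 179 175 181 183 182 177 163 166 147 134 108  87  84  84
270 138 174 193 189 186 187 188 188 186 186 181 174 175 180 183 183 179 162 149 135 110  91  85  85
271  49  58 135 195 190 188 188 189 188 187 184 174 173 175 183 182 179 162 149 138 111  92  85  84
272  52  48  79 153 192 188 187 188 189 189 186 177 173 174 179 183 178 159 150 139 116  93  85  86
273  55  53  44 124 193 188 187 188 189 188 186 179 173 172 172 178 178 164 150 139 116  94  84  86
274  55  53  59 136 194 190 187 187 188 188 187 182 173 171 169 172 174 166 149 141 128  96  83  87
275  54  52  52 133 195 189 188 188 189 1
[... 1526 characters left out ...]
 143 156 143 163 203  91 119 120
291  78 137 206 215 213 199 108 103 112 132 133 128 111 110 137 146 156 153 154 184 205 112 117 121
292  82  89 145 203 211 212 198 120 127 132 128 116 110 133 175 155 154 151 152 172 185 131 132 130
293  83  92 103 144 204 211 212 198 127 124 115 115 115 131 155 152 151 150 153 174 182 125 127 132
294  82  92 109 103 146 206 210 211 198 121 113 113 125 156 152 151 151 149 152 171 178 138 142 144
295  84  99 110 107 102 147 207 211 211 199 112 126 149 153 151 151 150 147 146 169 189 135 140 143
[0.002, 0.01, 0.072] [0.087, -0.017, -0.0]
[0.002, 0.01, 0.072] [0.087, -0.017, -0.0]
[0.002, 0.01, 0.072] [0.087, -0.017, -0.0]
end [0.4128983  0.40264812 0.13891784]
```

The carriage was nudged by ~2 mm (+Y) at 30°, which suggests the real pivot height is a little different. Correct by shifting −Y while tilting a further 12°.

Run:
```python
from tilt import *
P=np.array([.4024,.4159,.2068])-.0913*Y-.0073*X-.012*Z
rows(P,12,3,-.009*Y)
```

```text
[-0.004, -0.021, 0.079] [0.087, -0.017, -0.0]
[-0.004, -0.021, 0.079] [0.087, -0.017, -0.0]
[-0.004, -0.021, 0.079] [0.087, -0.017, -0.0]
end [0.41787089 0.39544311 0.14253243]
```

Emit:
jog_arm(travel=[[-0.004, -0.021, 0.079], [-0.004, -0.021, 0.079], [-0.004, -0.021, 0.079], [0, 0, 0], [0, 0, 0], [0, 0, 0]], delta_rot=[[0.087, -0.017, 0], [0.087, -0.017, 0], [0.087, -0.017, 0], [0, 0, 0], [0, 0, 0], [0, 0, 0]])

```text
t: 22.55
eef_pos: [0.4175, 0.3958, 0.1424]
orientation: [-138.8, 7.4, -153.6]
ft_force: [0.2, -0.5, -2.3]
width: 0.0101
gripper_force: 30.8
```

Run:
```python
from h import *
from tilt import *
s=ctrl.get_state(); c=np.array(s['eef_pos']);r=R.from_euler('xyz',s['orientation'],degrees=True)
print(s['t'],c,s['orientation'],s['ft_force'],np.round(s['q']))
print('down 3mm row:',np.round(r.inv().apply([0,0,-.03]),3),'tool z',r.apply([0,0,1])@np.c_[X,Y,Z])
p=ctrl.snapshot('side');pickle.dump({'side':p},open('d9.pkl','wb'))
g=cv2.cvtColor(p['pixels'],cv2.COLOR_RGB2GRAY)
for r in range(270,296): print(r,*('%3d'%v for v in g[r,298:324]))
```

```text
22.55 [0.41752398 0.39580652 0.14237985] [-138.76159862    7.37866373 -153.59807785] [ 0.24262371 -0.47665507 -2.28417233] [-65.  30.  -6.  87.  36.  91.  34.]
down 3mm row: [0.004 0.02  0.022] tool z [ 0.00145076 -0.66621289 -0.74574622]
270 136 173 191 187 185 184 186 186 185 184 180 173 173 178 182 181 177 161 147 134 109  90  83  84  83  78
271  47  57 134 194 189 186 187 187 186 186 182 172 171 173 181 180 177 161 148 137 111  92  84  83  82  80
272  52  48  79 151 190 186 186 186 188 188 184 176 172 172 177 181 176 158 150 137 114  93  84  85  82  79
273  54  52  43 123 191 187 186 187 187 187 185 178 172 169 169 176 176 162 150 137 115  95  83  85  84  80
274  55  54  58 135 193 187 186 185 187 186 185 180 173 178 185 193 187 170 148 141 127  95  83  85  85  76
275  54  52  51 132 193 188 186 187 188 187 187 188 202 209 211 211 211 207 183 146 126  95  83  86  79  54
276  48  43  47 117 173 175 187 188 188 184 167 164 156 181 209 210 206 211 213 201 143  98  84  82  63  52
277  44  43  46 116 172 173 187 188 181 141 110 109 131 145 142 191 212 211 211 214 200  97  78  60  53  
[... 1246 characters left out ...]
 162 133 183 181 180 181 179 197 202 107 115 116 116
290  94 107 153 177 202 102  85 105 100  89 141 193 121 133 181 179 177 177 176 191 201 119 113 118 116 117
291  77 135 205 213 212 197 105 110 150 173 144 123 134 181 178 177 176 176 177 188 190 128 118 130 126 117
292  81  87 144 201 210 210 197 148 176 160 129 128 172 177 176 174 173 172 183 192 138 139 137 133 137 129
293  82  91 102 143 203 209 209 197 152 155 136 171 176 174 173 172 171 169 185 202 127 139 142 142 139 137
294  81  93 108 101 144 204 208 209 193 131 166 174 172 171 170 169 169 160 170 203 133 137 140 142 143 140
295  83  97 108 106 101 146 206 209 209 198 155 170 170 169 169 168 167 169 185 187 134 137 138 140 144 143
```

Clear again. Lower in 3 mm steps until the hook takes the weight.

Emit:
jog_arm(travel=[[0.004, 0.02, 0.022], [0.004, 0.02, 0.022], [0, 0, 0], [0, 0, 0]], delta_rot=[[0, 0, 0], [0, 0, 0], [0, 0, 0], [0, 0, 0]])

```text
t: 23.0
eef_pos: [0.417, 0.3955, 0.1354]
orientation: [-138.6, 7.3, -153.5]
ft_force: [1.4, -1.2, -0.7]
width: 0.0106
gripper_force: 30.7
```

Emit:
jog_arm(travel=[[0.004, 0.02, 0.022], [0, 0, 0], [0, 0, 0]], delta_rot=[[0, 0, 0], [0, 0, 0], [0, 0, 0]])

```text
t: 23.3
eef_pos: [0.4172, 0.3955, 0.1328]
orientation: [-138.5, 7.3, -153.5]
ft_force: [1.4, -2.8, 5.9]
width: 0.01
gripper_force: 31.0
```

The hook carries the weight. Ease up 2 mm and release.

Emit:
jog_arm(travel=[[-0.003, -0.013, -0.015], [0, 0, 0]], delta_rot=[[0, 0, 0], [0, 0, 0]])

```text
t: 23.5
eef_pos: [0.4165, 0.3963, 0.1343]
orientation: [-138.6, 7.3, -153.5]
ft_force: [1.8, -1.2, 2.2]
width: 0.0102
gripper_force: 30.8
```

Emit:
jog_arm(travel=[[0, 0, 0], [0, 0, 0], [0, 0, 0], [0, 0, 0], [0, 0, -0.1], [0, 0, -0.2], [0, 0, -0.3], [0, 0, -0.3], [0, 0, 0], [0, 0, 0]], delta_rot=[[0, 0, 0], [0, 0, 0], [0, 0, 0], [0, 0, 0], [0, 0, 0], [0, 0, 0], [0, 0, 0], [0, 0, 0], [0, 0, 0], [0, 0, 0]], gripper=0.1)

```text
t: 24.5
eef_pos: [0.3821, 0.446, 0.2013]
orientation: [-138.6, 7.3, -153.4]
ft_force: [0.3, -0.0, -0.0]
width: 0.0482
gripper_force: 0.0
```

Run:
```python
from h import *
from tilt import *
s=ctrl.get_state(); print(s['t'],s['eef_pos'],s['orientation'],s['ft_force'],s['width'])
p=ctrl.snapshot('side');t=ctrl.snapshot('top');pickle.dump({'side':p,'top':t},open('d10.pkl','wb'))
g=cv2.cvtColor(p['pixels'],cv2.COLOR_RGB2GRAY)
for r in range(272,330,2): print(r,*('%3d'%v for v in g[r,286:346:2]))
```

```text
24.5 [0.38208558 0.44601381 0.20133149] [-138.63639147    7.31970857 -153.43756344] [ 0.26214028 -0.04939755 -0.00805808] 0.04820747231816889
272 184 185 185 180  46  53  52  81 192 186 183 187 175 176 177 150 115  85  84  80  81  78 128 207 207 201 201 200 200 202
274 206 184 184 177  51  57  57  49 171 202 197 213 211 210 179 152 129  84  85  65  60  80 120 172 207 201 201 200 201 203
276 210 205 185 176  44  57  57  40 194 112 122 182 207 211 212 162 133  86  81  56  62  79 116 195 208 201 201 201 201 148
278 104 211 203 177  44  46  48  37 217 128 128 176 205 191 211 213 142  64  55  54  82  80 119 200 208 201 201 204 211 175
280 110 114 156 124  45  46  46  55 202 198 136 125 218 205 197 212 201  47  47  80  81  77 145 193 205 201 202 126  32  36
282 120 109 145 124  43  47  45  82 218 212 121 126 132 126  44 213 209 140  83  80  81  79 156 180 206 200 201 190  97 163
284 139  78 104 151  48  43  42  73 124 217 221 124  56  52  83 179 191 153 122  75  78 116 189 208 202 200 200 201 202 196
286 141 106  73 107 133  93  93 111 155 122  52  48  48 134 127 126 154 139 219 203  75 17
[... 1937 characters left out ...]
 138 137 129  98 105 114 154 149 173 214 210 199 169 145 122 205 202 200 201 201
320 164 197 179 182 143 147 135 133 135 135 136 137 126  99 106 119 153 150 148 168 214 206 183 153 120 201 202 201 201 201
322 187 154 186 213 137 128 131 133 133 135 132 133 110 102 109 112 132 148 174 169 165 173 200 161 121 214 201 202 201 203
324 131 124 138 196 196 122 128 129 131 129 126 126 107 105 107 107 129 136 173 170 167 157 157 166 151 172 200 201 201 205
326 115 102 176 154 211 186 122 127 127 125 125 126  92 106 105 118 133 156 151 166 167 157 208 160 187 184 201 201 201 203
328 105  94 112 194 211 211 186 120 125 125 125 126  96 106 104 138 155 153 150 149 143 213 205 184 152 203 200 201 200 202
```

Force is zero and the hook still runs through the handle. Retreat further and let it settle.

Emit:
jog_arm(travel=[[0, 0, -0.3], [0, 0, -0.3], [0, 0, -0.3], [0, 0, -0.3], [0, 0, -0.3], [0, 0, 0], [0, 0, 0], [0, 0, 0], [0, 0, 0], [0, 0, 0]], delta_rot=[[0, 0, 0], [0, 0, 0], [0, 0, 0], [0, 0, 0], [0, 0, 0], [0, 0, 0], [0, 0, 0], [0, 0, 0], [0, 0, 0], [0, 0, 0]])

```text
t: 25.6
eef_pos: [0.3259, 0.5271, 0.3123]
orientation: [-138.5, 7.3, -153.5]
ft_force: [0.5, -0.9, 0.0]
width: 0.0478
gripper_force: 0.0
```

Emit:
jog_arm(travel=[[0, 0, 0], [0, 0, 0], [0, 0, 0], [0, 0, 0], [0, 0, 0], [0, 0, 0], [0, 0, 0], [0, 0, 0], [0, 0, 0], [0, 0, 0]], delta_rot=[[0, 0, 0], [0, 0, 0], [0, 0, 0], [0, 0, 0], [0, 0, 0], [0, 0, 0], [0, 0, 0], [0, 0, 0], [0, 0, 0], [0, 0, 0]])

```text
t: 26.6
eef_pos: [0.3254, 0.5278, 0.3127]
orientation: [-138.6, 7.3, -153.5]
ft_force: [0.5, -0.2, -0.5]
width: 0.0482
gripper_force: 0.0
```

Emit:
jog_arm(travel=[[0, 0, 0], [0, 0, 0], [0, 0, 0], [0, 0, 0], [0, 0, 0], [0, 0, 0], [0, 0, 0], [0, 0, 0], [0, 0, 0], [0, 0, 0]], delta_rot=[[0, 0, 0], [0, 0, 0], [0, 0, 0], [0, 0, 0], [0, 0, 0], [0, 0, 0], [0, 0, 0], [0, 0, 0], [0, 0, 0], [0, 0, 0]])

```text
t: 27.6
eef_pos: [0.3254, 0.5278, 0.3128]
orientation: [-138.6, 7.3, -153.5]
ft_force: [-1.2, 0.0, -0.7]
width: 0.0482
gripper_force: 0.0
```

Run:
```python
from h import *
from tilt import *
s=ctrl.get_state(); print(s['t'],s['eef_pos'],s['ft_force'])
d=pickle.load(open('d10.pkl','rb'));d0=pickle.load(open('d0.pkl','rb'))
f=[ctrl.snapshot('side') for _ in range(6)];t=ctrl.snapshot('top')
pickle.dump({'side':f[-1],'top':t},open('d11.pkl','wb'))
I=[x['pixels'].astype(int) for x in f]
roi=np.s_[268:345,285:350]
print('frame diffs',[(np.abs(I[i+1][roi]-I[i][roi]).max(2)>25).sum() for i in range(5)],(np.abs(I[5][roi]-d['side']['pixels'][roi].astype(int)).max(2)>25).sum())
def blob(p,x0,y0,w,h,z):
    m=(p['pixels'][y0:y0+h,x0:x0+w].max(2)<50).astype(np.uint8);n,l,st,ce=cv2.connectedComponentsWithStats(m)
    for i in range(1,n):
        if st[i,4]>15: q=ce[i]+[x0,y0];print('dark',st[i,:2]+[x0,y0],st[i,2:],q,plane(p,q,z))
blob(t,120,170,90,80,.283)
# bowl unmoved? compare outer bowl pixels between first and now (side, lower part)
g0=cv2.cvtColor(d0['side']['pixels'],cv2.COLOR_RGB2GRAY);g=cv2.cvtColor(f[-1]['pixels'],cv2.COLOR_RGB2GRAY)
for c in (295,300,325): print(c,'col',g0[318:350:1,c].tolist(),g[318:350,c].tolist())
```

```text
27.6 [0.32537107 0.52775793 0.31276601] [-1.2397751   0.01256528 -0.66425068]
frame diffs [np.int64(138), np.int64(7), np.int64(121), np.int64(211), np.int64(194)] 796
dark [146 222] [ 8  6 43] [149.51162791 224.3255814 ] [0.50243651 0.37609095 0.283     ]
295 col [210, 210, 210, 210, 210, 210, 210, 210, 210, 210, 211, 211, 212, 191, 128, 123, 119, 118, 118, 116, 108, 111, 107, 98, 98, 99, 76, 108, 208, 203, 200, 190] [213, 213, 214, 215, 217, 211, 203, 211, 202, 209, 220, 221, 220, 193, 136, 130, 125, 125, 125, 122, 114, 117, 113, 104, 104, 104, 82, 113, 215, 211, 207, 197]
300 col [210, 210, 210, 210, 210, 210, 210, 210, 210, 210, 210, 210, 210, 210, 210, 212, 204, 127, 129, 126, 125, 125, 123, 111, 99, 100, 83, 92, 106, 108, 109, 89] [219, 208, 152, 154, 154, 155, 153, 152, 152, 131, 130, 128, 124, 118, 194, 182, 204, 136, 136, 133, 132, 131, 130, 118, 105, 107, 88, 97, 111, 114, 114, 95]
325 col [209, 210, 210, 210, 210, 210, 210, 210, 210, 209, 210, 209, 210, 210, 210, 210, 215, 160, 132, 129, 128, 123, 117, 95, 98, 98, 96, 107, 126, 125, 123, 118] [219, 219, 220, 190, 174, 157, 148, 149, 147, 147, 138, 135, 133, 148, 150, 145, 204, 169, 139, 137, 134, 130, 124, 100, 103, 103, 103, 113, 133, 132, 130, 125]
```

Carriage is now aligned with the bowl to ~0 mm and the bowl hasn't moved, but the mug still swings somewhat. Waiting.

Emit:
jog_arm(travel=[[0, 0, 0], [0, 0, 0], [0, 0, 0], [0, 0, 0], [0, 0, 0], [0, 0, 0], [0, 0, 0], [0, 0, 0], [0, 0, 0], [0, 0, 0]], delta_rot=[[0, 0, 0], [0, 0, 0], [0, 0, 0], [0, 0, 0], [0, 0, 0], [0, 0, 0], [0, 0, 0], [0, 0, 0], [0, 0, 0], [0, 0, 0]])

```text
t: 28.95
eef_pos: [0.3254, 0.5278, 0.3127]
orientation: [-138.6, 7.3, -153.5]
ft_force: [0.2, 0.6, 0.3]
width: 0.048
gripper_force: 0.0
```

Emit:
jog_arm(travel=[[0, 0, 0], [0, 0, 0], [0, 0, 0], [0, 0, 0], [0, 0, 0], [0, 0, 0], [0, 0, 0], [0, 0, 0], [0, 0, 0], [0, 0, 0]], delta_rot=[[0, 0, 0], [0, 0, 0], [0, 0, 0], [0, 0, 0], [0, 0, 0], [0, 0, 0], [0, 0, 0], [0, 0, 0], [0, 0, 0], [0, 0, 0]])

```text
t: 29.95
eef_pos: [0.3254, 0.5278, 0.3127]
orientation: [-138.6, 7.3, -153.5]
ft_force: [-0.2, 0.4, -0.4]
width: 0.0481
gripper_force: 0.0
```

Emit:
jog_arm(travel=[[0, 0, 0], [0, 0, 0], [0, 0, 0], [0, 0, 0], [0, 0, 0], [0, 0, 0], [0, 0, 0], [0, 0, 0], [0, 0, 0], [0, 0, 0]], delta_rot=[[0, 0, 0], [0, 0, 0], [0, 0, 0], [0, 0, 0], [0, 0, 0], [0, 0, 0], [0, 0, 0], [0, 0, 0], [0, 0, 0], [0, 0, 0]])

```text
t: 30.95
eef_pos: [0.3254, 0.5277, 0.3127]
orientation: [-138.6, 7.3, -153.5]
ft_force: [-0.1, -0.1, -0.5]
width: 0.0479
gripper_force: 0.0
```

Emit:
jog_arm(travel=[[0, 0, 0], [0, 0, 0], [0, 0, 0], [0, 0, 0], [0, 0, 0], [0, 0, 0], [0, 0, 0], [0, 0, 0], [0, 0, 0], [0, 0, 0]], delta_rot=[[0, 0, 0], [0, 0, 0], [0, 0, 0], [0, 0, 0], [0, 0, 0], [0, 0, 0], [0, 0, 0], [0, 0, 0], [0, 0, 0], [0, 0, 0]])

```text
t: 31.95
eef_pos: [0.3254, 0.5278, 0.3127]
orientation: [-138.6, 7.3, -153.5]
ft_force: [-0.4, -0.2, -0.2]
width: 0.0478
gripper_force: 0.0
```

Run:
```python
from h import *
from tilt import *
f=[ctrl.snapshot('side') for _ in range(16)];t=ctrl.snapshot('top')
pickle.dump({'f':f,'top':t},open('d12.pkl','wb'))
I=[x['pixels'].astype(int) for x in f];roi=np.s_[268:345,285:350]
print(ctrl.get_state()['t'],[int((np.abs(I[i+1][roi]-I[i][roi]).max(2)>25).sum()) for i in range(15)])
g=[cv2.cvtColor(x['pixels'],cv2.COLOR_RGB2GRAY)[268:345,285:350].astype(np.uint8) for x in f]
fl=[cv2.calcOpticalFlowFarneback(g[i],g[i+1],None,.5,2,11,5,5,1.1,0) for i in range(15)]
print('95% flow px/0.05s',[round(float(np.percentile(np.linalg.norm(a,axis=2),95)),2) for a in fl])
m=(t['pixels'][170:250,120:210].max(2)<50).astype(np.uint8);n,l,st,ce=cv2.connectedComponentsWithStats(m)
print([(st[i,4],plane(t,ce[i]+[120,170],.283)) for i in range(1,n) if st[i,4]>15])
```

```text
32.8 [9, 1, 1, 1, 1, 0, 1, 0, 0, 0, 0, 0, 0, 0, 1]
95% flow px/0.05s [0.18, 0.08, 0.05, 0.06, 0.03, 0.02, 0.07, 0.02, 0.02, 0.03, 0.04, 0.04, 0.02, 0.02, 0.03]
[(np.int32(43), array([0.50243651, 0.37609095, 0.283     ]))]
```

The mug hangs still and the carriage hasn't moved since the last check. Handing in.

```bash
python3 -c "
from cell import ctrl
print(ctrl.sign_off())"
```

```text
the job is handed in; nothing more can be done
None
```

I slid the hook over the middle of the bowl, to within a few mm by the camera, hung the white mug on it by its handle and let go. The mug was still when I handed the job in at about 33 s, and the bowl had not moved; I made no measured check of the glasses, and the sign-off returned no verdict.

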